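Wall in the test pot: pinwheel course of kiln bricks and lid

ROBOT

A 6-joint arm with a two-finger parallel gripper is mounted at the origin on the work surface. World frame = base frame: x ahead of the robot, y to its left, z up, the work surface at z = 0. Lengths are in mm, angles in rad, forces in N, time in s.
With the tool pointing down it reaches from about 350 to 975 mm from the base axis. Payload 7.1 kg.
Tool frame: the origin (TCP) lies midway between the tips of the shut fingers; the grasp point (between the pads) lies 19 mm behind it; z points along the fingers, y is the line along which they close (so a half turn about z gives the same grasp; the last joint's range is limited). The gripper opens to 88 mm and grips with 3 to 60 N. Pads are 20 mm wide; open, the fingers measure 115 mm over their backs; the gripper's body (75 mm by 178 mm) begins 61 mm behind the grasp point.
Start: joints at [1.311, 0.423, 1.63, -0, 1.089, -0.019], TCP at [149.018, 606.958, 222.675] pointing down, gripper open.
Joint ranges: [-3, 3], [-0.9, 2.11], [0.09, 2.58], [-1.31, 4.45], [0.11, 2.69], [-2.54, 2.54]. Speed limits (rad/s): [2.39, 2.39, 3.01, 3.14, 3.14, 3.14].

INTERFACE

Orientations are given as a rotation vector (axis times angle).
In Python, from workcell import get_obs, get_image, camera_params, close_job gives the robot as it stands.
- The arm moves only by the shell command python3 -m creep 'ROWS' [OPENING]. ROWS is a JSON object of lists of equal length, an entry for each row: "delta_pos": the shift along the tool's x, y, z in m, a list of three; "twist": the turn, a rotation vector about the tool's x, y, z in degrees, a list of three. A call has 1 to 20 rows; each row shifts and turns the commanded pose from where the row before left it, along the tool's axes as they then stand; what a row does not reach is not made up. A row lasts 1/12 s, in which the tool goes at most 41.7 mm and 7.16 degrees, less where a joint would pass 70% of its speed; a pose out of reach is approached as far as the arm can. A call with a gripper value outside its range is refused whole. OPENING is the opening, from 0 (shut) to 1 (fully open), set as the call begins (- or left out, the last holds). The fingers move at their own pace and stop on an object; the grip force is fixed at half the most. Time passes only in rows, so rows that do not move let the fingers close. It gives the time, the measured TCP pose, the force, the opening and the grip force at its end, in the units of the state.
- get_obs(): the state, without advancing time (a new reading comes with each control period).
- get_image(name): name is "scene" or "top" or "wrist"; returns (picture, depth): 420x560x3 uint8, red, green, blue; 420x560 float32, mm along the optical axis (not along the pixel's ray), 0 where there is no reading.
- camera_params(name): a dict with "camera_matrix" (3x3 intrinsics, pixels), "extrinsics" (4x4, takes a point from camera to world coordinates). Camera axes: x right, y down, z forward; pixel columns grow to the right and rows downward; lengths in mm; the calibration is good to about 2 mm. A picture is of the moment at which its call begins: read the wrist's pose just before it. camera_params takes no time and is no camera call; for the wrist camera it gives the pose at the moment of the call.
- close_job(): hands the job in; it is judged then, once.
The state is a dict: "t": time; "qpos": joint angles; "qvel": joint speeds; "joint_torque": joint torques, N m; "ee_pos": TCP position; "orientation": TCP orientation; "ft_force": force on the tool from outside, world axes, zero at the start; "moment": the same for the moment, N m; "width": finger opening in mm; "grasp_force": force on a finger pad.
Only numpy, scipy, OpenCV 4.12 (cv2) and the standard library are available. Lean on these libraries where they do the work, as an engineer would, in place of code of your own. Each camera call takes 0.05 s, during which the arm holds its last target. There are 200 camera calls.

TASK

Build the little test kiln around the small test pot: lay the three loose firebricks flat on the square kiln slab so that, with the brick already cemented there, they form a closed pinwheel ring, each brick lying along one edge of the slab, flush with it, its end against the side of the next brick. Then put the square lid on top, centred and squarely in line with the slab. Set bricks and lid down without dropping them, leave the test pot standing in the middle, and do not disturb the beaker, the clay figure and the spatula.

Things in the scene. Friction and masses are not known exactly. Their poses are not given: they have to be found in the camera images.
- slab: Fixed square grey kiln slab, 220 x 220 x 14 mm, at any yaw. Origin at the centre of its underside, x and y along its edges, z up. A firebrick like the loose ones is cemented on it along the -y edge: centre x -30, y -82 mm, flush with the -y and -x edges. The ring is this brick repeated at quarter turns about the slab centre: 4 mm joints, a 108 mm square chamber inside.
- slot1 (a point): Point on the slab's top face where the underside centre of one loose brick belongs: slab x = 82, y = -30 mm; that brick lies along slab y. Any loose brick may go in any slot.
- slot2 (a point): The same for a second brick: slab x = 30, y = 82 mm; that brick lies along slab x.
- slot3 (a point): The same for a third brick: slab x = -82, y = 30 mm; that brick lies along slab y.
- brick1: Loose cream firebrick lying on the table, 160 long (its x) x 56 wide (its y) x 50 mm high (its z), about 0.3 kg; all three are alike and either end may lead. Origin at the centre of its underside.
- brick2: Loose cream firebrick lying on the table, 160 long (its x) x 56 wide (its y) x 50 mm high (its z), about 0.3 kg; all three are alike and either end may lead. Origin at the centre of its underside.
- brick3: Loose cream firebrick lying on the table, 160 long (its x) x 56 wide (its y) x 50 mm high (its z), about 0.3 kg; all three are alike and either end may lead. Origin at the centre of its underside.
- lid: Square fireclay lid, 150 x 150 x 14 mm, about 0.36 kg, lying on the table; a solid bar handle centred on top, 70 mm long (lid x), 24 mm wide (lid y), from 14 to 49 mm above the underside. Origin at the centre of the underside, which rests 64 mm above the slab's underside on the finished ring. Any quarter turn will do.
- testpot: Small grey clay test pot, 34 mm across and 36 mm high, standing loose at the middle of the slab. Origin at the centre of its underside.
- beaker: Bystander: tapered grey clay beaker, 86 mm across its rim, 105 mm high, beyond the slab.
- figure: Bystander: small sitting clay bear, 67 mm high, beyond the slab.
- spatula: Bystander: spatula with a wooden handle, 190 mm long, lying flat beyond the slab.
There are look-alikes about, which are no part of the job. Leave any purple look-alike of the lid alone.

How it is judged:
By the outcome, as a careful person would: the job done as asked, in the order asked, and still so for the second after the job is handed in, with the robot touching nothing.
It also fails if it takes over 72 s, if anything falls off the work surface, if the arm or the gripper's body presses on something with over 40 N, if the wrist force passes 120 N, or if a joint passes its speed limit or range.

## Working session

There is one attempt and no reset: what is moved stays moved. The work goes in short steps, Python scripts to look and compute and a shell command to move; the robot and the scene stay as the last step left them, time stands still between calls to the robot, and variables do not carry over. Pictures are saved under pics/ and viewed, at most 10 in all, crops included, and the job is handed in when it is done.

```bash
mkdir -p pics; ls
cat > h.py <<'E'
import numpy as np, cv2
from workcell import get_obs,get_image,camera_params
from scipy.spatial.transform import Rotation as R
def snap(n,f=None):
    p=camera_params(n); im,d=get_image(n)
    if f: cv2.imwrite('pics/'+f,im[:,:,::-1])
    return im,d,np.array(p['camera_matrix']),np.array(p['extrinsics'])
def cloud(d,K,T):
    v,u=np.indices(d.shape); x=(u-K[0,2])/K[0,0]*d; y=(v-K[1,2])/K[1,1]*d
    return np.stack([x,y,d],-1)@T[:3,:3].T+T[:3,3]
def ray(uv,K,T,z):
    uv=np.atleast_2d(uv).astype(float); r=np.c_[(uv[:,0]-K[0,2])/K[0,0],(uv[:,1]-K[1,2])/K[1,1],np.ones(len(uv))]@T[:3,:3].T
    return T[:3,3]+r*((z-T[2,3])/r[:,2])[:,None]
E
python3 - <<'E'
from h import *
o=get_obs();print(o)
a=snap('top','top0.png');np.savez('top0.npz',im=a[0],d=a[1],K=a[2],T=a[3]);print(a[2],a[3])
b=snap('scene','scene0.png');np.savez('scene0.npz',im=b[0],d=b[1],K=b[2],T=b[3])
print(get_obs()['t'])
E
```

```text
pics
{'t': 0.0, 'qpos': array([ 1.31100828e+00,  4.23841205e-01,  1.63071747e+00,  1.15332932e-05,
        1.08858986e+00, -1.90285498e-02]), 'qvel': array([ 0.00151995,  0.00065361, -0.00143079, -0.00150983,  0.00058266,
       -0.00052735]), 'joint_torque': array([ 1.48952236e-03, -5.44621575e+01, -2.73665768e+01,  6.44245720e-02,
        2.28549406e-02, -1.50837327e-04]), 'ee_pos': array([148.867237  , 606.42196297, 221.89067833]), 'orientation': array([-3.77252467e-01, -3.11863066e+00,  2.41786460e-03]), 'ft_force': array([-0.22884706,  0.85709424,  0.13917907]), 'moment': array([ 0.01126739, -0.04983385, -0.0687264 ]), 'grasp_force': 0.0, 'width': 87.93950972836704}
[[403.37013523   0.         281.08929422]
 [  0.         403.37013523 209.58838143]
 [  0.           0.           1.        ]] [[-3.69876885e-03 -9.94790182e-01  1.01876458e-01  4.08479741e+02]
 [-9.99990363e-01  3.92044573e-03  1.97580209e-03  1.12721083e+02]
 [-2.36490964e-03 -1.01868169e-01 -9.94795096e-01  1.07770133e+03]
 [ 0.00000000e+00  0.00000000e+00  0.00000000e+00  1.00000000e+00]]
0.1
```

View pics/top0.png

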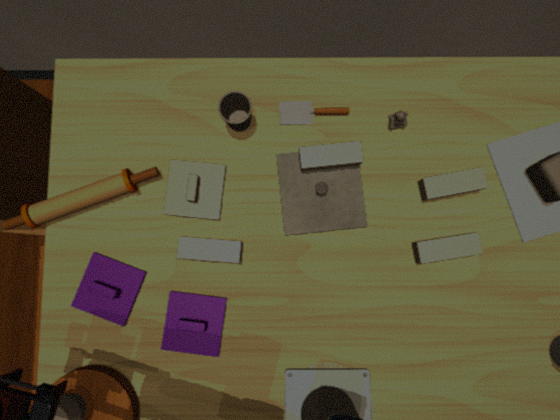

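View pics/scene0.png

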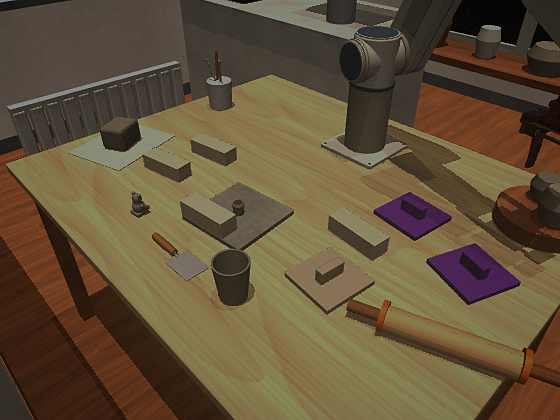

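Scene: lid candidates in the top view are a cream plate with a bar handle at (195,188), and purple look-alikes at (108,288) and (195,323). The cream one fits the description. Loose bricks are at (210,250), (453,184) and (447,248). The cemented brick is at (330,156) on the slab at (321,191). The pad at (540,180) with a dark block, the rolling pin and the white base plate are no part of the job.

```bash
cat >> h.py <<'E'
def rect(P):
    (c,s,a)=cv2.minAreaRect(P.astype(np.float32)[:,:2]); 
    if s[0]<s[1]: s=(s[1],s[0]); a+=90
    return np.round(c,1),np.round(s,1),round((a+90)%180-90,2)
def blobs(mask,P,z,K,T,amin=150):
    n,l,st,ce=cv2.connectedComponentsWithStats(mask.astype(np.uint8))
    for i in range(1,n):
        if st[i,4]<amin: continue
        m=(l==i); c=max(cv2.findContours(m.astype(np.uint8),cv2.RETR_EXTERNAL,cv2.CHAIN_APPROX_NONE)[0],key=cv2.contourArea)[:,0]
        w=ray(c,K,T,z); print('px',np.round(ce[i]),st[i,4],*rect(w),'z',round(np.median(P[m][:,2]),1))
E
python3 - <<'E'
from h import *
z=np.load('top0.npz');im,d,K,T=[z[k] for k in('im','d','K','T')]
P=cloud(d,K,T);Z=P[...,2]
tab=(P[...,0]>250)
print('50');blobs((Z>44)&(Z<56)&tab,P,50,K,T)
print('64');blobs((Z>58)&(Z<70)&tab,P,64,K,T)
print('14');blobs((Z>8)&(Z<20)&tab,P,14,K,T,600)
print('handle/pot');blobs((Z>30)&(Z<56)&tab,P,49,K,T,30)
o=get_obs();print(np.round(R.from_rotvec(o['orientation']).as_matrix(),3),camera_params('wrist'))
E
```

```text
50Traceback (most recent call last):
  File "<stdin>", line 5, in <module>
  File "h.py", line 23, in blobs
    w=ray(c,K,T,z); print('px',np.round(ce[i]),st[i,4],*rect(w),'z',round(np.median(P[m][:,2]),1))
                                                        ~~~~^^^
  File "h.py", line 15, in rect
    (c,s,a)=cv2.minAreaRect(P.astype(np.float32)[:,:2]);
            ~~~~~~~~~~~~~~~^^^^^^^^^^^^^^^^^^^^^^^^^^^^
cv2.error: OpenCV(4.12.0) /io/opencv/modules/imgproc/src/convhull.cpp:143: error: (-215:Assertion failed) total >= 0 && (depth == CV_32F || depth == CV_32S) in function 'convexHull'
```

```bash
sed -i 's/cv2.minAreaRect(P.astype(np.float32)\[:,:2\])/cv2.minAreaRect(np.ascontiguousarray(P[:,:2],np.float32))/' h.py
python3 - <<'E'
from h import *
z=np.load('top0.npz');im,d,K,T=[z[k] for k in('im','d','K','T')]
P=cloud(d,K,T);Z=P[...,2]
tab=(P[...,0]>250)
print('50');blobs((Z>44)&(Z<56)&tab,P,50,K,T)
print('64');blobs((Z>58)&(Z<70)&tab,P,64,K,T)
print('14');blobs((Z>8)&(Z<20)&tab,P,14,K,T,600)
print('handle/pot');blobs((Z>30)&(Z<56)&tab,P,49,K,T,30)
o=get_obs();print(np.round(R.from_rotvec(o['orientation']).as_matrix(),3),camera_params('wrist'))
E
```

```text
50
px [455. 183.] 1334 [ 582.2 -334.1] [161.2  56.2] -79.35 z 49.1
px [ 77. 198.] 1626 [547.8 635.5] [287.4  61.4] -70.05 z 51.8
px [192. 187.] 247 [573.3 344.3] [69.3 24.7] -5.92 z 47.6
px [450. 247.] 1399 [ 415.7 -311.9] [160.5  56. ] -81.12 z 49.3
px [209. 249.] 1389 [413.5 298.1] [160.2  55.8] 85.14 z 49.1
px [103. 290.] 264 [313.4 563.6] [70.  24.3] 69.87 z 47.7
64
px [331. 154.] 1342 [654.4 -13.8] [160.   56.8] -83.94 z 63.1
px [547. 181.] 152 [ 581.9 -561.4] [107.5  25.6] 17.57 z 63.8
14
px [320. 197.] 5384 [570.4   7.5] [219.5 219.4] 5.78 z 13.1
px [195. 189.] 2796 [573.6 344.9] [150.3 149.8] 83.96 z 13.0
px [108. 286.] 2734 [313.3 564.4] [150.9 150.2] 69.46 z 13.1
px [195. 303.] 1087 [277.6 334.7] [152.6  56. ] 89.8 z 13.1
handle/pot
px [235. 107.] 135 [781.9 233.8] [65.5 38. ] -69.65 z 43.6
px [398. 119.] 90 [ 753.4 -193.3] [37.7 31.5] -45.31 z 34.7
px [241. 126.] 46 [735.7 221. ] [56.6 16.7] -76.47 z 43.6
px [542. 181.] 297 [ 596.8 -562. ] [126.   66.3] -1.78 z 42.8
px [331. 166.] 123 [626.7 -16.4] [159.5   8.5] -85.4 z 43.9
px [ 86. 196.] 2367 [557.3 602.7] [356.7  66.6] 
[... 337 characters left out ...]
[413.4 297.8] [161.2  55.8] 85.14 z 49.1
px [104. 289.] 319 [314.  561.6] [74.4 27.2] 69.82 z 47.1
[[-0.971  0.239 -0.   ]
 [ 0.239  0.971 -0.001]
 [ 0.    -0.001 -1.   ]] {'camera_matrix': array([[337.89587398,   0.        , 278.4239543 ],
       [  0.        , 337.89587398, 205.46478906],
       [  0.        ,   0.        ,   1.        ]]), 'extrinsics': array([[ 2.39124383e-01,  9.32131137e-01,  2.71939466e-01,
         7.40960390e+01],
       [ 9.70986271e-01, -2.28897115e-01, -6.92226315e-02,
         6.23999308e+02],
       [-2.27841115e-03,  2.80602307e-01, -9.59821418e-01,
         3.85167275e+02],
       [ 0.00000000e+00,  0.00000000e+00,  0.00000000e+00,
         1.00000000e+00]])}
```

```bash
cat >> h.py <<'E'
def go(x,y,z,phi):
    "remaining move to tool-down target with tool y at phi deg: twist first, then shift in the turned axes (mm)"
    o=get_obs(); M=R.from_rotvec(o['orientation']).as_matrix(); f=np.radians(phi)
    G=np.array([[-np.sin(f),np.cos(f),0],[np.cos(f),np.sin(f),0],[0,0,-1]]).T
    print('t',round(o['t'],2),'pos',np.round(o['ee_pos'],1),'q6',round(o['qpos'][5],2),'w',round(o['width'],1),'F',np.round(o['ft_force'],1),
      'TWIST',np.round(np.degrees(R.from_matrix(M.T@G).as_rotvec()),2),'SHIFT',np.round(G.T@(np.array([x,y,z])-o['ee_pos']),1))
E
python3 - <<'E'
from h import *
go(413.5,298.1,130,-4.86)
z=np.load('top0.npz');im=z['im'][130:270,150:350]
cv2.imwrite('pics/crop.png',cv2.resize(np.clip(im[:,:,::-1]*1.6,0,255).astype('uint8'),None,fx=4,fy=4,interpolation=cv2.INTER_CUBIC))
E
```

```text
t 0.1 pos [148.9 606.5 222. ] q6 -0.02 w 87.6 F [-0.3  0.9  0.5] TWIST [-6.000e-02  5.000e-02  8.106e+01] SHIFT [-284.9  289.8   92. ]
```

View pics/crop.png

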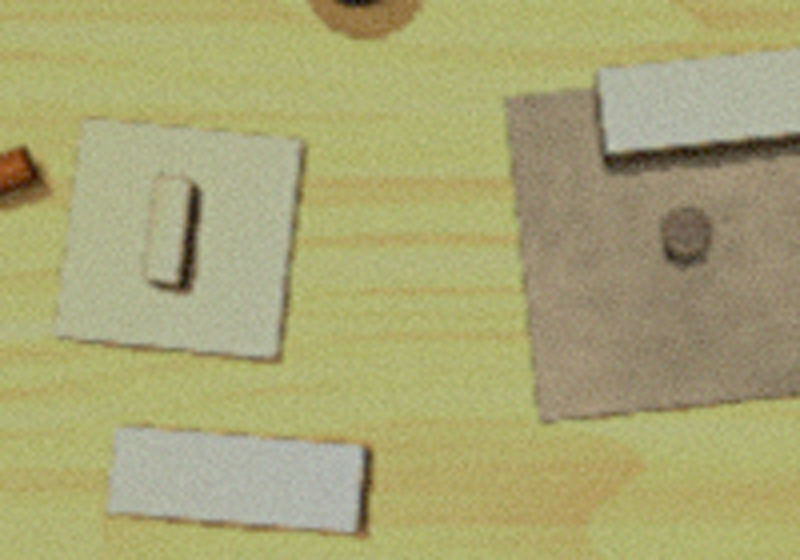

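The crop confirms the cream lid with its bar handle (centre at crop (170,232)), the loose brick at (240,480), and the slab with the pot at (687,232).

```bash
python3 -m creep '{"delta_pos":[[0,0,0],[0,0,0],[0,0,0],[0,0,0],[0,0,0],[0,0,0],[0,0,0],[0,0,0],[0,0,0],[0,0,0],[0,0,0],[0,0,0],[-0.026,0.026,0.008],[-0.026,0.026,0.008],[-0.026,0.026,0.008],[-0.026,0.026,0.008],[-0.026,0.026,0.008],[-0.026,0.026,0.008]],"twist":[[0,0,6.755],[0,0,6.755],[0,0,6.755],[0,0,6.755],[0,0,6.755],[0,0,6.755],[0,0,6.755],[0,0,6.755],[0,0,6.755],[0,0,6.755],[0,0,6.755],[0,0,6.755],[0,0,0],[0,0,0],[0,0,0],[0,0,0],[0,0,0],[0,0,0]]}' 1
python3 -c "
from h import *
go(413.5,298.1,130,-4.86)"
```

```text
t: 1.6
ee_pos: [291.9, 436.7, 174.1]
orientation: [2.313, 2.126, -0.001]
ft_force: [0.6, 0.5, 0.5]
width: 88.0
grasp_force: 0.0
t 1.6 pos [291.9 436.7 174.1] q6 1.04 w 88.0 F [0.6 0.5 0.5] TWIST [-0.01  0.02  0.03] SHIFT [-127.8  133.    44.1]
```

```bash
python3 -m creep '{"delta_pos":[[-0.026,0.027,0.009],[-0.026,0.027,0.009],[-0.026,0.027,0.009],[-0.026,0.027,0.009],[-0.0248,0.0258,0.008],[0,0,0.03],[0,0,0.03],[0,0,0.025],[0,0,0.02],[0,0,0.013],[0,0,0]],"twist":[[0,0,0],[0,0,0],[0,0,0],[0,0,0],[0,0,0],[0,0,0],[0,0,0],[0,0,0],[0,0,0],[0,0,0],[0,0,0]]}'
python3 -c "
from h import *
go(413.5,298.1,12,-4.86)"
python3 -m creep '{"delta_pos":[[0,0,0],[0,0,0],[0,0,0],[0,0,0],[0,0,0],[0,0,0]],"twist":[[0,0,0],[0,0,0],[0,0,0],[0,0,0],[0,0,0],[0,0,0]]}' 0
```

```text
t: 2.52
ee_pos: [411.9, 297.3, 10.0]
orientation: [-2.313, -2.125, 0.008]
ft_force: [-0.4, -0.1, -0.2]
width: 88.0
grasp_force: 0.0
t 2.52 pos [411.9 297.3  10. ] q6 0.69 w 88.0 F [-0.4 -0.1 -0.2] TWIST [-0.23  0.19 -0.01] SHIFT [ 0.9  1.5 -2. ]
t: 3.02
ee_pos: [414.1, 299.0, 13.5]
orientation: [2.313, 2.125, 0.002]
ft_force: [-0.9, -0.1, 5.7]
width: 55.9
grasp_force: 30.0
```

```bash
python3 -m creep '{"delta_pos":[[0,0,-0.01],[0,0,-0.025],[0,0,-0.03],[0,0,-0.03],[0,0,-0.02],[0,0,0],[0,0,0],[0,0,0],[0,0,0],[0,0,0],[0,0,0],[0,0,0],[0,0,0],[0,0,0],[0,0,0],[0,0,0],[0,0,0]],"twist":[[0,0,0],[0,0,0],[0,0,0],[0,0,0],[0,0,0],[0,0,6.6],[0,0,6.6],[0,0,6.6],[0,0,6.6],[0,0,6.6],[0,0,6.6],[0,0,6.6],[0,0,6.6],[0,0,6.6],[0,0,6.6],[0,0,6.6],[0,0,6.6]]}'
python3 -c "
from h import *
go(591.6,92.1,80,-84.1)"
```

```text
t: 4.43
ee_pos: [413.1, 298.2, 127.9]
orientation: [3.137, 0.154, -0.001]
ft_force: [-0.5, -0.1, -3.6]
width: 56.2
grasp_force: 30.0
t 4.43 pos [413.1 298.2 127.9] q6 2.07 w 56.2 F [-0.5 -0.1 -3.6] TWIST [ 0.03  0.05 -0.28] SHIFT [156.4 223.4  47.9]
```

```bash
python3 -m creep '{"delta_pos":[[0.0197,0.028,0.004],[0.0197,0.028,0.004],[0.0197,0.028,0.004],[0.0197,0.028,0.004],[0.0197,0.028,0.004],[0.0197,0.028,0.004],[0.0197,0.028,0.004],[0.0195,0.0274,0.004],[0,0,0.02],[0,0,0.02],[0,0,0.02],[0,0,0],[0,0,0]],"twist":[[0,0,-0.28],[0,0,0],[0,0,0],[0,0,0],[0,0,0],[0,0,0],[0,0,0],[0,0,0],[0,0,0],[0,0,0],[0,0,0],[0,0,0],[0,0,0]]}'
python3 - <<'E'
from h import *
go(591.6,92.1,27.5,-84.1)
im,d,K,T=snap('top','top1.png');P=cloud(d,K,T);np.savez('top1.npz',im=im,d=d,K=K,T=T)
z=P[200:230,200:215,2]
Z=P[...,2]
blobs((Z>55)&(Z<85)&(P[...,0]>450)&(P[...,0]<720)&(P[...,1]<200)&(P[...,1]>20),P,71,K,T,20)
E
```

```text
t: 5.52
ee_pos: [592.9, 93.3, 35.0]
orientation: [3.137, 0.17, -0.005]
ft_force: [0.2, 0.2, -3.2]
width: 55.8
grasp_force: 30.0
t 5.52 pos [592.9  93.3  35. ] q6 1.6 w 55.8 F [ 0.2  0.2 -3.2] TWIST [0.01 0.19 0.32] SHIFT [-1.4  1.   7.5]
```

View pics/top1.png

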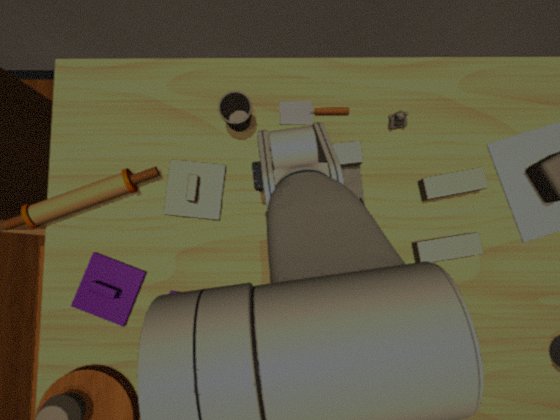

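The top view is hidden by the arm here, so I'll set the brick down by dead reckoning and check after retreating.

```bash
python3 -m creep '{"delta_pos":[[-0.0005,0.001,0.002],[0,0,0.002],[0,0,0.002],[0,0,0.0015],[0,0,0]],"twist":[[0,0,0.25],[0,0,0],[0,0,0],[0,0,0],[0,0,0]]}'
python3 -c "
from h import *
go(591.6,92.1,27.5,-84.1)"
```

```text
t: 5.98
ee_pos: [594.8, 92.8, 29.0]
orientation: [-3.137, -0.164, -0.003]
ft_force: [1.2, 0.2, 1.1]
width: 56.0
grasp_force: 30.0
t 5.98 pos [594.8  92.8  29. ] q6 1.6 w 56.0 F [1.2 0.2 1.1] TWIST [-0.01 -0.12  0.07] SHIFT [-3.3  0.3  1.5]
```

```bash
python3 -m creep '{"delta_pos":[[0,0,0.0005],[0,0,0]],"twist":[[0,0,0],[0,0,0]]}'
python3 -c "
from h import *
go(591.6,92.1,27.5,-84.1)"
```

```text
t: 6.15
ee_pos: [595.1, 92.8, 28.6]
orientation: [-3.137, -0.164, -0.004]
ft_force: [2.2, 1.1, 3.6]
width: 56.0
grasp_force: 30.0
t 6.15 pos [595.1  92.8  28.6] q6 1.6 w 56.0 F [2.2 1.1 3.6] TWIST [-0.01 -0.15  0.07] SHIFT [-3.6  0.3  1.1]
```

```bash
python3 -m creep '{"delta_pos":[[0,0,-0.005],[-0.0027,0.0,0],[0,0,0],[0,0,0]],"twist":[[0,0,0],[0,0,0],[0,0,0],[0,0,0]]}'
python3 -c "
from h import *
go(592.5,92.2,28.5,-84.1)"
```

```text
t: 6.48
ee_pos: [590.1, 92.0, 32.2]
orientation: [3.137, 0.164, -0.003]
ft_force: [0.1, 0.2, -3.4]
width: 55.9
grasp_force: 30.0
t 6.48 pos [590.1  92.   32.2] q6 1.6 w 55.9 F [ 0.1  0.2 -3.4] TWIST [0.01 0.1  0.08] SHIFT [2.4 0.1 3.7]
```

```bash
python3 -m creep '{"delta_pos":[[0.001,0.0,0.001],[0,0,0.001],[0,0,0]],"twist":[[0,0,0],[0,0,0],[0,0,0]]}'
python3 -c "
from h import *
go(592.5,92.2,28.5,-84.1)"
python3 -m creep '{"delta_pos":[[0,0,0.0015],[0,0,0]],"twist":[[0,0,0],[0,0,0]]}'
```

```text
t: 6.73
ee_pos: [591.9, 92.2, 30.2]
orientation: [3.137, 0.164, -0.001]
ft_force: [-0.9, 0.1, -4.5]
width: 55.5
grasp_force: 30.0
t 6.73 pos [591.9  92.2  30.2] q6 1.6 w 55.5 F [-0.9  0.1 -4.5] TWIST [0.   0.04 0.07] SHIFT [0.5 0.1 1.7]
t: 6.9
ee_pos: [591.9, 92.2, 28.8]
orientation: [3.137, 0.164, -0.001]
ft_force: [0.2, 1.0, -3.4]
width: 56.1
grasp_force: 30.0
```

```bash
python3 -m creep '{"delta_pos":[[0,0,0.0008],[0,0,0]],"twist":[[0,0,0],[0,0,0]]}'
python3 -m creep '{"delta_pos":[[0,0,0],[0,0,0],[0,0,0],[0,0,-0.01],[0,0,-0.02],[0,0,-0.03],[0,0,-0.03],[0,0,-0.03],[0,0,0]],"twist":[[0,0,0],[0,0,0],[0,0,0],[0,0,0],[0,0,0],[0,0,0],[0,0,0],[0,0,0],[0,0,0]]}' 0.85
python3 -c "
from h import *
go(582.2,-334.1,130,10.65)"
```

```text
t: 7.07
ee_pos: [592.1, 92.3, 28.4]
orientation: [3.137, 0.164, -0.0]
ft_force: [0.1, -0.6, -2.5]
width: 56.0
grasp_force: 30.0
t: 7.82
ee_pos: [596.0, 92.8, 155.3]
orientation: [-3.136, -0.164, -0.016]
ft_force: [0.8, -0.4, 0.7]
width: 74.6
grasp_force: 0.0
t 7.82 pos [596.   92.8 155.3] q6 1.6 w 74.6 F [ 0.8 -0.4  0.7] TWIST [  0.48  -0.47 -94.68] SHIFT [-417.   -92.5   25.3]
```

```bash
python3 -m creep '{"delta_pos":[[0,0,0],[0,0,0],[0,0,0],[0,0,0],[0,0,0],[0,0,0],[0,0,0],[0,0,0],[0,0,0],[0,0,0],[0,0,0],[0,0,0],[0,0,0],[0,0,0],[-0.034,-0.0075,0.002],[-0.034,-0.0075,0.002],[-0.034,-0.0075,0.002],[-0.034,-0.0075,0.002],[-0.034,-0.0075,0.002],[-0.034,-0.0075,0.002]],"twist":[[0,0,-6.76],[0,0,-6.76],[0,0,-6.76],[0,0,-6.76],[0,0,-6.76],[0,0,-6.76],[0,0,-6.76],[0,0,-6.76],[0,0,-6.76],[0,0,-6.76],[0,0,-6.76],[0,0,-6.76],[0,0,-6.76],[0,0,-6.76],[0,0,0],[0,0,0],[0,0,0],[0,0,0],[0,0,0],[0,0,0]]}' 1
python3 -c "
from h import *
go(582.2,-334.1,130,10.65)"
```

```text
t: 9.48
ee_pos: [585.2, -118.1, 136.6]
orientation: [2.006, 2.417, 0.0]
ft_force: [0.9, 0.2, 0.1]
width: 87.9
grasp_force: 0.0
t 9.48 pos [ 585.2 -118.1  136.6] q6 -0.4 w 87.9 F [0.9 0.2 0.1] TWIST [ 0.02  0.01 -0.03] SHIFT [-211.7  -42.9    6.6]
```

```bash
python3 -m creep '{"delta_pos":[[-0.0353,-0.0071,0.001],[-0.0353,-0.0071,0.001],[-0.0353,-0.0071,0.001],[-0.0353,-0.0071,0.001],[-0.0353,-0.0071,0.001],[-0.0353,-0.0071,0.001],[0,0,0]],"twist":[[0,0,0],[0,0,0],[0,0,0],[0,0,0],[0,0,0],[0,0,0],[0,0,0]]}' 1
python3 - <<'E'
from h import *
go(582.2,-334.1,12,10.65)
im,d,K,T=snap('top','top2.png');P=cloud(d,K,T);Z=P[...,2]
w=(P[...,0]>430)&(P[...,0]<720)&(P[...,1]<180)&(P[...,1]>-150)
blobs((Z>57)&(Z<70)&w,P,64,K,T,100)
blobs((Z>8)&(Z<20)&w,P,14,K,T,600)
blobs((Z>35)&(Z<56)&w,P,50,K,T,30)
E
```

```text
t: 10.07
ee_pos: [582.4, -338.7, 130.8]
orientation: [2.009, 2.411, -0.001]
ft_force: [-0.0, 0.5, 0.8]
width: 87.3
grasp_force: 0.0
t 10.07 pos [ 582.4 -338.7  130.8] q6 -0.72 w 87.3 F [-0.   0.5  0.8] TWIST [ 0.08  0.18 -0.28] SHIFT [  4.6   0.6 118.8]
px [311. 166.] 2702 [600.6  10.1] [217.8 159.9] -84.39 z 63.0
px [329. 202.] 4060 [543.8   4.8] [219.3 166.1] -84.18 z 13.2
px [330. 166.] 99 [626.1 -15. ] [156.2   8.1] -85.77 z 46.1
px [321. 188.] 124 [569.9  11.1] [31.4 29.2] -45.26 z 48.5
```

```bash
cat >> h.py <<'E'
S=np.array([570.1,7.5]);TH=np.radians(95.9);SR=np.array([[np.cos(TH),-np.sin(TH)],[np.sin(TH),np.cos(TH)]])
def ring(f=None):
    "each brick on the slab: rect in slab frame from the top view (expected centres +-82/30)"
    im,d,K,T=snap('top',f); P=cloud(d,K,T)
    v,u=np.where((P[...,2]>57)&(P[...,2]<70)); L=(ray(np.c_[u,v],K,T,64)[:,:2]-S)@SR
    for n,(c,al) in {'fix':((-30,-82),0),'slot1':((82,-30),1),'slot2':((30,82),0),'slot3':((-82,30),1)}.items():
        h=np.array([29.5,81]) if al else np.array([81,29.5])   # stops short of a neighbour's pixels
        h=h+np.array([0,6] if al else [6,0]); h2=h.copy(); 
        lo=np.array(c)-h; hi=np.array(c)+h
        # on the side of the slab interior keep to the brick's own band; outward let it overhang
        k=1-al if False else (0 if al else 1); s=np.sign(c[k]); 
        if s>0: hi[k]+=8
        else: lo[k]-=8
        m=np.all((L>lo)&(L<hi),1)
        if m.sum()<300: continue
        r=rect(L[m]); print(n,m.sum(),r[0],r[1],r[2],'off',np.round(r[0]-np.array(c),1))
    v,u=np.where((P[...,2]>42)&(P[...,2]<56)&(np.linalg.norm(P[...,:2]-S,axis=2)<35))
    if len(u): L=(ray(np.c_[u,v],K,T,50)[:,:2]-S)@SR; print('pot',np.round(L.mean(0),1),len(u))
E
python3 -c "
from h import *
ring('top3.png')"
```

```text
fix 1386 [-26.5 -81.5] [166.7  57.1] 0.12 off [3.5 0.5]
slot1 1350 [ 80.3 -31.1] [159.8  55.6] 89.99 off [-1.7 -1.1]
pot [ 2.9 -0.3] 122
```

Run:
```python
import cv2
a=cv2.imread('pics/top2.png')[120:270,240:400]
cv2.imwrite('pics/c2.png',cv2.resize(cv2.convertScaleAbs(a,alpha=1.5),None,fx=4,fy=4,interpolation=cv2.INTER_CUBIC))
```

```text
(no output)
```

View pics/c2.png

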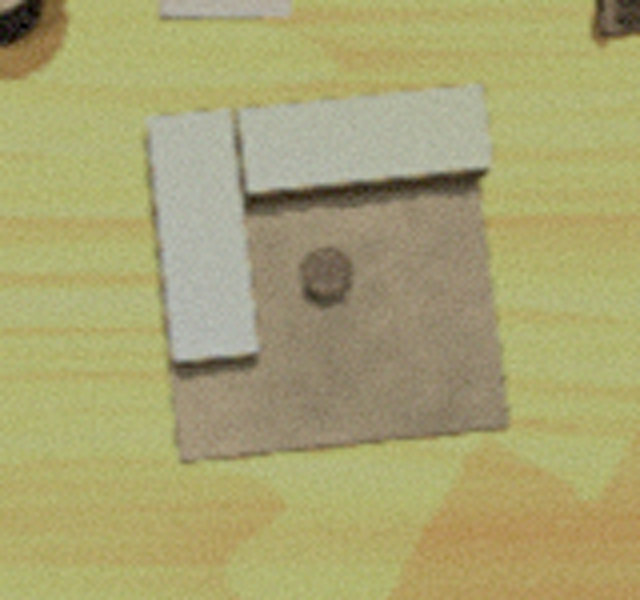

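The crop shows brick 1 along the left edge (top face spans (150,115)–(258,355)), in line, with a joint to the cemented brick at (240,150). The brick is within 2 mm. The camera reads world y about 1.7 mm below the robot, so I will add that to the targets.

```bash
python3 -c "
from h import *
go(582.2,-332.4,13,10.65)"
```

```text
t 10.17 pos [ 582.1 -333.6  130.3] q6 -0.72 w 87.8 F [-0.   0.3  0.4] TWIST [-0.   -0.01 -0.18] SHIFT [  1.2   0.3 117.3]
```

```bash
python3 -m creep '{"delta_pos":[[0.0012,0.0003,0.03],[0,0,0.03],[0,0,0.028],[0,0,0.018],[0,0,0.011],[0,0,0],[0,0,0]],"twist":[[0,0,-0.18],[0,0,0],[0,0,0],[0,0,0],[0,0,0],[0,0,0],[0,0,0]]}'
python3 -c "
from h import *
go(582.2,-332.4,13,10.65)"
python3 -m creep '{"delta_pos":[[0,0,0],[0,0,0],[0,0,0],[0,0,0],[0,0,0],[0,0,0]],"twist":[[0,0,0],[0,0,0],[0,0,0],[0,0,0],[0,0,0],[0,0,0]]}' 0
python3 -c "
from h import *
go(582.2,-332.4,13,10.65)"
```

```text
t: 10.75
ee_pos: [583.0, -330.3, 13.6]
orientation: [-2.001, -2.421, 0.0]
ft_force: [0.1, 0.5, 0.0]
width: 87.7
grasp_force: 0.0
t 10.75 pos [ 583.  -330.3   13.6] q6 -0.72 w 87.7 F [0.1 0.5 0. ] TWIST [-0.02 -0.02  0.21] SHIFT [-1.9 -1.1  0.6]
t: 11.25
ee_pos: [583.1, -331.6, 14.1]
orientation: [2.002, 2.419, 0.0]
ft_force: [-0.3, 0.4, 3.4]
width: 56.1
grasp_force: 30.0
t 11.25 pos [ 583.1 -331.6   14.1] q6 -0.72 w 56.1 F [-0.3  0.4  3.4] TWIST [0.05 0.04 0.12] SHIFT [-0.7 -1.1  1.1]
```

```bash
python3 -m creep '{"delta_pos":[[0,0,-0.01],[0,0,-0.025],[0,0,-0.03],[0,0,-0.03],[0,0,-0.02],[0,0,0],[0,0,0],[0,0,0],[0,0,0],[0,0,0],[0,0,0],[0,0,0],[0,0,0],[0,0,0],[0,0,0],[0,0,0],[0,0,0],[0,0,0]],"twist":[[0,0,0],[0,0,0],[0,0,0],[0,0,0],[0,0,0],[0,0,-6.55],[0,0,-6.55],[0,0,-6.55],[0,0,-6.55],[0,0,-6.55],[0,0,-6.55],[0,0,-6.55],[0,0,-6.55],[0,0,-6.55],[0,0,-6.55],[0,0,-6.55],[0,0,-6.55],[0,0,-6.55]]}'
python3 -c "
from h import *
go(548.0,-75.5,45,95.9)"
```

```text
t: 12.75
ee_pos: [582.1, -331.1, 128.4]
orientation: [0.172, -3.136, -0.001]
ft_force: [-0.4, 0.2, -2.6]
width: 55.7
grasp_force: 30.0
t 12.75 pos [ 582.1 -331.1  128.4] q6 -2.21 w 55.7 F [-0.4  0.2 -2.6] TWIST [ 0.04 -0.05  0.37] SHIFT [  7.7 257.7  83.4]
```

```bash
python3 -m creep '{"delta_pos":[[0.001,0.034,0.002],[0.001,0.034,0.002],[0.001,0.034,0.002],[0.001,0.034,0.002],[0.001,0.034,0.002],[0.001,0.034,0.002],[0.001,0.034,0.002],[0.0007,0.0197,0.002],[0,0,0.022],[0,0,0.022],[0,0,0.015],[0,0,0.008],[0,0,0],[0,0,0]],"twist":[[0,0,0.37],[0,0,0],[0,0,0],[0,0,0],[0,0,0],[0,0,0],[0,0,0],[0,0,0],[0,0,0],[0,0,0],[0,0,0],[0,0,0],[0,0,0],[0,0,0]]}'
python3 -c "
from h import *
go(548.0,-75.5,28.1,95.9)"
```

```text
t: 13.92
ee_pos: [549.7, -75.7, 45.5]
orientation: [0.152, -3.137, -0.0]
ft_force: [-0.1, 0.5, -1.6]
width: 55.9
grasp_force: 30.0
t 13.92 pos [549.7 -75.7  45.5] q6 -1.83 w 55.9 F [-0.1  0.5 -1.6] TWIST [ 0.01 -0.03 -0.34] SHIFT [ 1.7  0.4 17.4]
```

```bash
python3 -m creep '{"delta_pos":[[0.0015,0.0004,0.006],[0,0,0.005],[0,0,0.003],[0,0,0],[0,0,0]],"twist":[[0,0,-0.3],[0,0,0],[0,0,0],[0,0,0],[0,0,0]]}'
python3 -c "
from h import *
go(548.0,-75.5,28.1,95.9)"
```

```text
t: 14.33
ee_pos: [548.2, -75.4, 31.4]
orientation: [0.161, -3.137, -0.0]
ft_force: [0.4, 0.9, -2.4]
width: 55.7
grasp_force: 30.0
t 14.33 pos [548.2 -75.4  31.4] q6 -1.83 w 55.7 F [ 0.4  0.9 -2.4] TWIST [ 0.   -0.01 -0.03] SHIFT [ 0.2 -0.1  3.3]
```

```bash
python3 -m creep '{"delta_pos":[[0,0,0.0015],[0,0,0.001],[0,0,0.0007],[0,0,0],[0,0,0]],"twist":[[0,0,0],[0,0,0],[0,0,0],[0,0,0],[0,0,0]]}'
```

```text
t: 14.75
ee_pos: [548.3, -75.3, 28.2]
orientation: [-0.161, 3.137, -0.0]
ft_force: [0.9, -0.2, -3.2]
width: 56.1
grasp_force: 30.0
```

```bash
python3 -m creep '{"delta_pos":[[0,0,0.0007],[0,0,0],[0,0,0]],"twist":[[0,0,0],[0,0,0],[0,0,0]]}'
python3 -m creep '{"delta_pos":[[0,0,0.0004],[0,0,0]],"twist":[[0,0,0],[0,0,0]]}'
```

```text
t: 15.0
ee_pos: [548.3, -75.4, 28.0]
orientation: [-0.161, 3.137, -0.0]
ft_force: [-2.7, 0.4, 5.4]
width: 56.0
grasp_force: 30.0
t: 15.17
ee_pos: [548.4, -75.4, 28.0]
orientation: [-0.161, 3.137, -0.0]
ft_force: [-3.7, -0.6, 9.8]
width: 55.8
grasp_force: 30.0
```

```bash
python3 -m creep '{"delta_pos":[[0,0,-0.0007],[0,0,0],[0,0,0],[0,0,-0.01],[0,0,-0.02],[0,0,-0.03],[0,0,-0.03],[0,0,-0.03]],"twist":[[0,0,0],[0,0,0],[0,0,0],[0,0,0],[0,0,0],[0,0,0],[0,0,0],[0,0,0]]}' 0.85
python3 -m creep '{"delta_pos":[[0,0,0],[0,0,0],[0,0,0],[0,0,0],[0,0,0],[0,0,0],[0,0,0],[0,0,0],[0,0,0],[0,0,0],[0,0,0],[0,0,0],[0,0,0]],"twist":[[0,0,6.69],[0,0,6.69],[0,0,6.69],[0,0,6.69],[0,0,6.69],[0,0,6.69],[0,0,6.69],[0,0,6.69],[0,0,6.69],[0,0,6.69],[0,0,6.69],[0,0,6.69],[0,0,6.69]]}' 1
python3 -c "
from h import *
go(415.7,-310.2,130,8.88)"
```

```text
t: 15.83
ee_pos: [547.9, -75.3, 149.4]
orientation: [0.161, -3.137, -0.0]
ft_force: [0.8, 0.5, -0.1]
width: 74.7
grasp_force: 0.0
t: 16.92
ee_pos: [548.3, -75.3, 148.4]
orientation: [2.049, 2.381, 0.0]
ft_force: [0.0, -0.4, 0.6]
width: 87.5
grasp_force: 0.0
t 16.92 pos [548.3 -75.3 148.4] q6 -0.31 w 87.5 F [ 0.  -0.4  0.6] TWIST [ 0.02  0.01 -0.31] SHIFT [-211.6 -167.2   18.4]
```

```bash
python3 -m creep '{"delta_pos":[[-0.028,-0.022,0.002],[-0.028,-0.022,0.002],[-0.028,-0.022,0.002],[-0.028,-0.022,0.002],[-0.028,-0.022,0.002],[-0.028,-0.022,0.002],[-0.028,-0.022,0.002],[-0.0156,-0.0132,0.004],[0,0,0],[0,0,0]],"twist":[[0,0,-0.3],[0,0,0],[0,0,0],[0,0,0],[0,0,0],[0,0,0],[0,0,0],[0,0,0],[0,0,0],[0,0,0]]}'
python3 -c "
from h import *
go(415.7,-310.2,13,8.88); ring()"
```

```text
t: 17.75
ee_pos: [416.4, -311.5, 130.1]
orientation: [-2.039, -2.39, -0.0]
ft_force: [-0.6, 1.1, -1.1]
width: 87.5
grasp_force: 0.0
t 17.75 pos [ 416.4 -311.5  130.1] q6 -0.82 w 87.5 F [-0.6  1.1 -1.1] TWIST [ 0.01 -0.01  0.17] SHIFT [  1.4  -0.5 117.1]
fix 1384 [-26.4 -81.5] [166.6  56.9] -0.14 off [3.6 0.5]
slot1 1350 [ 80.3 -30.8] [160.4  55.6] 89.99 off [-1.7 -0.8]
slot3 1423 [-81.1  26. ] [166.1  56.7] 89.75 off [ 0.9 -4. ]
pot [ 3.1 -0.2] 123
```

```bash
python3 -m creep '{"delta_pos":[[0.0014,-0.0005,0.03],[0,0,0.03],[0,0,0.028],[0,0,0.018],[0,0,0.011],[0,0,0],[0,0,0]],"twist":[[0,0,0.17],[0,0,0],[0,0,0],[0,0,0],[0,0,0],[0,0,0],[0,0,0]]}'
python3 -m creep '{"delta_pos":[[0,0,0],[0,0,0],[0,0,0],[0,0,0],[0,0,0],[0,0,0]],"twist":[[0,0,0],[0,0,0],[0,0,0],[0,0,0],[0,0,0],[0,0,0]]}' 0
python3 -c "
from h import *
go(415.7,-310.2,13,8.88)"
```

```text
t: 18.38
ee_pos: [416.7, -308.9, 12.9]
orientation: [-2.038, -2.39, -0.0]
ft_force: [0.1, 0.2, 0.8]
width: 87.8
grasp_force: 0.0
t: 18.88
ee_pos: [416.4, -309.8, 13.3]
orientation: [2.039, 2.389, 0.0]
ft_force: [-0.4, 0.5, 5.3]
width: 55.8
grasp_force: 30.0
t 18.88 pos [ 416.4 -309.8   13.3] q6 -0.82 w 55.8 F [-0.4  0.5  5.3] TWIST [0.04 0.03 0.14] SHIFT [-0.3 -0.8  0.3]
```

```bash
python3 -m creep '{"delta_pos":[[0,0,-0.01],[0,0,-0.025],[0,0,-0.03],[0,0,-0.03],[0,0,-0.02],[0,0,0]],"twist":[[0,0,0],[0,0,0],[0,0,0],[0,0,0],[0,0,1.5],[0,0,1.5]]}'
python3 -c "
from h import *
go(485.5,30.9,45,5.9)"
```

```text
t: 19.38
ee_pos: [417.9, -310.9, 132.1]
orientation: [2.099, 2.329, 0.001]
ft_force: [1.0, -0.6, -3.8]
width: 55.7
grasp_force: 30.0
t 19.38 pos [ 417.9 -310.9  132.1] q6 -0.77 w 55.7 F [ 1.  -0.6 -3.8] TWIST [0.26 0.25 0.06] SHIFT [333.1 102.4  87.1]
```

```bash
python3 -m creep '{"delta_pos":[[0.035,0.0107,0],[0.035,0.0107,0],[0.035,0.0107,0],[0.035,0.0107,0],[0.035,0.0107,0],[0.035,0.0107,0],[0.035,0.0107,0],[0.035,0.0107,0],[0.035,0.0107,0],[0.018,0.006,0.01],[0,0,0.015],[0,0,0.01],[0,0,0],[0,0,0]],"twist":[[0,0,0],[0,0,0],[0,0,0],[0,0,0],[0,0,0],[0,0,0],[0,0,0],[0,0,0],[0,0,0],[0,0,0],[0,0,0],[0,0,0],[0,0,0],[0,0,0]]}'
python3 -c "
from h import *
go(485.5,30.9,33,5.9)"
```

```text
t: 20.55
ee_pos: [481.9, 31.8, 92.3]
orientation: [-2.101, -2.333, 0.003]
ft_force: [-0.1, -0.7, -3.9]
width: 56.1
grasp_force: 30.0
t 20.55 pos [481.9  31.8  92.3] q6 -0.06 w 56.1 F [-0.1 -0.7 -3.9] TWIST [-0.14 -0.    0.09] SHIFT [-1.3  3.5 59.3]
```

```bash
python3 -m creep '{"delta_pos":[[-0.0012,0.003,0],[0,0,0],[0,0,0]],"twist":[[0,0,0.1],[0,0,0],[0,0,0]]}'
python3 -c "
from h import *
go(485.5,30.9,33,5.9)"
```

```text
t: 20.8
ee_pos: [486.7, 30.9, 93.4]
orientation: [2.104, 2.331, 0.001]
ft_force: [0.2, 0.7, -3.3]
width: 55.7
grasp_force: 30.0
t 20.8 pos [486.7  30.9  93.4] q6 -0.06 w 55.7 F [ 0.2  0.7 -3.3] TWIST [ 0.08  0.01 -0.04] SHIFT [ 0.2 -1.2 60.4]
```

```bash
python3 -m creep '{"delta_pos":[[0,-0.0005,0.008],[0,0,0.008],[0,0,0.008],[0,0,0.006],[0,0,0.004],[0,0,0],[0,0,0],[0,0,0]],"twist":[[0,0,0],[0,0,0],[0,0,0],[0,0,0],[0,0,0],[0,0,0],[0,0,0],[0,0,0]]}'
python3 -c "
from h import *
go(485.5,30.9,33,5.9)"
```

```text
t: 21.47
ee_pos: [485.6, 31.5, 58.8]
orientation: [2.103, 2.333, 0.0]
ft_force: [-0.1, -0.2, -3.8]
width: 55.9
grasp_force: 30.0
t 21.47 pos [485.6  31.5  58.8] q6 -0.06 w 55.9 F [-0.1 -0.2 -3.8] TWIST [0.01 0.   0.04] SHIFT [-0.5 -0.2 25.8]
```

```bash
python3 -m creep '{"delta_pos":[[-0.0005,0,0.006],[0,0,0.006],[0,0,0.006],[0,0,0.005],[0,0,0.0035],[0,0,0.0015],[0,0,0],[0,0,0]],"twist":[[0,0,0],[0,0,0],[0,0,0],[0,0,0],[0,0,0],[0,0,0],[0,0,0],[0,0,0]]}'
python3 -c "
from h import *
go(485.5,30.9,27.4,5.9)"
```

```text
t: 22.13
ee_pos: [485.6, 30.9, 30.7]
orientation: [-2.103, -2.333, 0.0]
ft_force: [-0.0, -0.2, -4.5]
width: 55.6
grasp_force: 30.0
t 22.13 pos [485.6  30.9  30.7] q6 -0.06 w 55.6 F [-0.  -0.2 -4.5] TWIST [-0.01 -0.    0.04] SHIFT [-0.  -0.1  3.3]
```

```bash
python3 -m creep '{"delta_pos":[[0,0,0.0015],[0,0,0.001],[0,0,0.0008],[0,0,0],[0,0,0]],"twist":[[0,0,0],[0,0,0],[0,0,0],[0,0,0],[0,0,0]]}'
python3 -m creep '{"delta_pos":[[0,0,0.0006],[0,0,0],[0,0,0]],"twist":[[0,0,0],[0,0,0],[0,0,0]]}'
```

```text
t: 22.55
ee_pos: [485.6, 30.9, 27.5]
orientation: [-2.104, -2.333, 0.0]
ft_force: [0.2, 0.3, -3.5]
width: 55.8
grasp_force: 30.0
t: 22.8
ee_pos: [485.6, 30.9, 27.3]
orientation: [2.103, 2.333, 0.0]
ft_force: [-2.0, -0.0, 4.6]
width: 55.7
grasp_force: 30.0
```

```bash
python3 -m creep '{"delta_pos":[[0,0,-0.0003],[0,0,0],[0,0,0],[0,0,-0.01],[0,0,-0.02],[0,0,-0.03],[0,0,-0.03],[0,0,-0.03]],"twist":[[0,0,0],[0,0,0],[0,0,0],[0,0,0],[0,0,0],[0,0,0],[0,0,0],[0,0,0]]}' 0.85
python3 -m creep '{"delta_pos":[[0,0,0],[0,0,0],[0,0,0],[0,0,0],[0,0,0],[0,0,0],[0,0,0],[0,0,0],[0,0,0],[0,0,0],[0,0,0],[0,0,0]],"twist":[[0,0,-6.51],[0,0,-6.51],[0,0,-6.51],[0,0,-6.51],[0,0,-6.51],[0,0,-6.51],[0,0,-6.51],[0,0,-6.51],[0,0,-6.51],[0,0,-6.51],[0,0,-6.51],[0,0,-6.51]]}' 
python3 -c "
from h import *
go(573.5,346.3,130,84)"
```

```text
t: 23.47
ee_pos: [485.2, 30.9, 148.9]
orientation: [-2.103, -2.333, 0.0]
ft_force: [0.5, 0.1, 0.0]
width: 74.7
grasp_force: 0.0
t: 24.47
ee_pos: [485.6, 30.9, 147.9]
orientation: [0.154, 3.137, 0.0]
ft_force: [0.1, -0.0, -0.7]
width: 74.7
grasp_force: 0.0
t 24.47 pos [485.6  30.9 147.9] q6 -1.43 w 74.7 F [ 0.1 -0.  -0.7] TWIST [0.01 0.03 0.37] SHIFT [-54.4 322.8  17.9]
```

```bash
python3 -m creep '{"delta_pos":[[-0.0057,0.034,0.001],[-0.0057,0.034,0.001],[-0.0057,0.034,0.001],[-0.0057,0.034,0.001],[-0.0057,0.034,0.001],[-0.0057,0.034,0.001],[-0.0057,0.034,0.001],[-0.0057,0.034,0.001],[-0.0057,0.034,0.001],[-0.0031,0.0168,0.009],[0,0,0],[0,0,0],[0,0,0]],"twist":[[0,0,0.37],[0,0,0],[0,0,0],[0,0,0],[0,0,0],[0,0,0],[0,0,0],[0,0,0],[0,0,0],[0,0,0],[0,0,0],[0,0,0],[0,0,0]]}' 0.65
python3 -c "
from h import *
go(573.5,346.3,19,84); ring('top4.png')"
python3 - <<'E'
import cv2
a=cv2.imread('pics/top4.png')[120:270,160:400]
cv2.imwrite('pics/c4.png',cv2.resize(cv2.convertScaleAbs(a,alpha=1.5),None,fx=3.3,fy=3.3,interpolation=cv2.INTER_CUBIC))
E
```

```text
t: 25.55
ee_pos: [574.4, 344.8, 129.3]
orientation: [-0.173, -3.136, 0.001]
ft_force: [-0.4, -0.2, 0.1]
width: 57.1
grasp_force: 0.0
t 25.55 pos [574.4 344.8 129.3] q6 -0.94 w 57.1 F [-0.4 -0.2  0.1] TWIST [-0.05 -0.04 -0.32] SHIFT [  1.    1.4 110.3]
fix 1383 [-26.4 -81.6] [166.7  56.8] 0.07 off [3.6 0.4]
slot1 1369 [ 80.3 -27. ] [167.9  55.6] 89.99 off [-1.7  3. ]
slot2 1440 [25.6 83. ] [165.9  57.9] 1.0 off [-4.4  1. ]
slot3 1419 [-81.1  26.1] [166.2  56.7] 89.75 off [ 0.9 -3.9]
pot [ 2.9 -0.7] 120
```

View pics/c4.png

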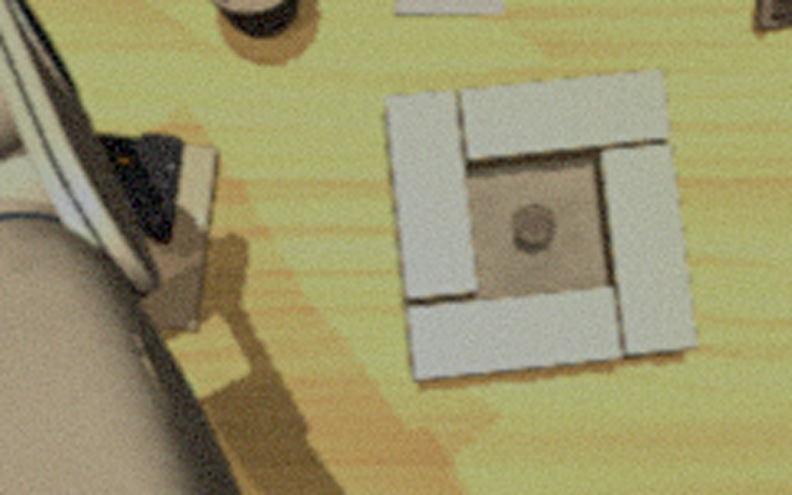

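The crop shows a closed pinwheel ring with thin joints and the pot standing in the middle at (533,228). Now the lid.

```bash
python3 -m creep '{"delta_pos":[[0.0007,0.001,0.03],[0,0,0.03],[0,0,0.026],[0,0,0.015],[0,0,0.008],[0,0,0],[0,0,0]],"twist":[[0,0,-0.3],[0,0,0],[0,0,0],[0,0,0],[0,0,0],[0,0,0],[0,0,0]]}'
python3 -c "
from h import *
go(573.5,346.3,19,84)"
python3 -m creep '{"delta_pos":[[0,0,0],[0,0,0],[0,0,0],[0,0,0],[0,0,0],[0,0,0],[0,0,0]],"twist":[[0,0,0],[0,0,0],[0,0,0],[0,0,0],[0,0,0],[0,0,0],[0,0,0]]}' 0
python3 -c "
from h import *
go(573.5,346.3,19,84)"
```

```text
t: 26.18
ee_pos: [575.0, 346.7, 21.0]
orientation: [0.166, 3.137, 0.001]
ft_force: [-0.6, 1.1, 0.8]
width: 57.2
grasp_force: 0.0
t 26.18 pos [575.  346.7  21. ] q6 -0.94 w 57.2 F [-0.6  1.1  0.8] TWIST [ 0.02  0.04 -0.05] SHIFT [ 1.4 -0.6  2. ]
t: 26.77
ee_pos: [574.6, 347.2, 20.7]
orientation: [0.165, 3.137, 0.001]
ft_force: [-0.2, 0.0, 3.6]
width: 23.9
grasp_force: 30.0
t 26.77 pos [574.6 347.2  20.7] q6 -0.94 w 23.9 F [-0.2  0.   3.6] TWIST [ 0.03  0.03 -0.01] SHIFT [ 1.  -1.   1.7]
```

```bash
python3 -m creep '{"delta_pos":[[0,0,-0.008],[0,0,-0.02],[0,0,-0.03],[0,0,-0.03],[0,0,-0.03],[0,0,-0.01],[0,0,0],[0,0,0]],"twist":[[0,0,0],[0,0,0],[0,0,0],[0,0,0],[0,0,-4],[0,0,-4],[0,0,-3.9],[0,0,0]]}'
python3 -c "
from h import *
go(571.1,9.3,110,95.9)"
```

```text
t: 27.43
ee_pos: [574.4, 346.8, 149.3]
orientation: [-0.165, 3.136, 0.001]
ft_force: [-1.3, 0.2, -3.8]
width: 23.6
grasp_force: 30.0
t 27.43 pos [574.4 346.8 149.3] q6 -1.15 w 23.6 F [-1.3  0.2 -3.8] TWIST [0.02 0.05 0.12] SHIFT [  38.  -335.4   39.3]
```

```bash
python3 -m creep '{"delta_pos":[[0.0039,-0.035,0],[0.0039,-0.035,0],[0.0039,-0.035,0],[0.0039,-0.035,0],[0.0039,-0.035,0],[0.0039,-0.035,0],[0.0039,-0.035,0],[0.0039,-0.035,0],[0.0039,-0.035,0],[0.0029,-0.0204,0],[0,0,0.018],[0,0,0.014],[0,0,0.007],[0,0,0],[0,0,0],[0,0,0]],"twist":[[0,0,0.1],[0,0,0],[0,0,0],[0,0,0],[0,0,0],[0,0,0],[0,0,0],[0,0,0],[0,0,0],[0,0,0],[0,0,0],[0,0,0],[0,0,0],[0,0,0],[0,0,0],[0,0,0]]}'
python3 -c "
from h import *
go(571.1,9.3,84.7,95.9)"
```

```text
t: 28.77
ee_pos: [570.7, 9.7, 109.5]
orientation: [-0.159, 3.137, -0.0]
ft_force: [0.7, -0.2, -3.8]
width: 23.8
grasp_force: 30.0
t 28.77 pos [570.7   9.7 109.5] q6 -1.68 w 23.8 F [ 0.7 -0.2 -3.8] TWIST [-0.    0.02 -0.11] SHIFT [-0.4 -0.5 24.8]
```

```bash
python3 -m creep '{"delta_pos":[[-0.0003,-0.0005,0.006],[0,0,0.006],[0,0,0.005],[0,0,0.003],[0,0,0.0015],[0,0,0],[0,0,0],[0,0,0]],"twist":[[0,0,-0.1],[0,0,0],[0,0,0],[0,0,0],[0,0,0],[0,0,0],[0,0,0],[0,0,0]]}'
python3 -c "
from h import *
go(571.1,9.3,84.7,95.9)"
```

```text
t: 29.43
ee_pos: [570.9, 8.9, 87.8]
orientation: [-0.161, 3.137, -0.0]
ft_force: [0.2, -0.3, -3.7]
width: 24.3
grasp_force: 30.0
t 29.43 pos [570.9   8.9  87.8] q6 -1.68 w 24.3 F [ 0.2 -0.3 -3.7] TWIST [-0.    0.02 -0.02] SHIFT [-0.2  0.4  3.1]
```

```bash
python3 -m creep '{"delta_pos":[[0,0.0003,0.0012],[0,0,0.001],[0,0,0.0005],[0,0,0],[0,0,0]],"twist":[[0,0,0],[0,0,0],[0,0,0],[0,0,0],[0,0,0]]}'
python3 -m creep '{"delta_pos":[[0,0,0.0005],[0,0,0],[0,0,0]],"twist":[[0,0,0],[0,0,0],[0,0,0]]}'
```

```text
t: 29.85
ee_pos: [570.7, 9.2, 85.0]
orientation: [0.161, -3.137, -0.0]
ft_force: [-0.2, 0.1, -3.8]
width: 23.9
grasp_force: 30.0
t: 30.1
ee_pos: [570.9, 9.2, 84.7]
orientation: [-0.161, 3.137, -0.0]
ft_force: [-1.0, -0.6, -1.0]
width: 23.5
grasp_force: 30.0
```

```bash
python3 -m creep '{"delta_pos":[[0,0,0.0004],[0,0,0],[0,0,0]],"twist":[[0,0,0],[0,0,0],[0,0,0]]}'
python3 -m creep '{"delta_pos":[[0,0,0],[0,0,0],[0,0,0],[0,0,-0.01],[0,0,-0.02],[0,0,-0.03],[0,0,-0.03],[0,0,-0.03]],"twist":[[0,0,0],[0,0,0],[0,0,0],[0,0,0],[0,0,0],[0,0,0],[0,0,0],[0,0,0]]}' 0.6
python3 -m creep '{"delta_pos":[[0,0.035,0],[0,0.035,0],[0,0.035,0],[0,0.035,0],[0,0.035,0],[0,0.035,0],[0,0.035,0],[0,0.035,0],[0,0,0],[0,0,0]],"twist":[[0,0,0],[0,0,0],[0,0,0],[0,0,0],[0,0,0],[0,0,0],[0,0,0],[0,0,0],[0,0,0],[0,0,0]]}'
python3 - <<'E'
from h import *
im,d,K,T=snap('top','top5.png');P=cloud(d,K,T)
v,u=np.where((P[...,2]>72)&(P[...,2]<84)&(np.linalg.norm(P[...,:2]-S,axis=2)<140))
print('lid',rect((ray(np.c_[u,v],K,T,78)[:,:2]-S)@SR))
snap('scene','scene5.png')
a=cv2.imread('pics/top5.png')[60:270,200:480];b=cv2.imread('pics/scene5.png')[100:330,100:380]
r=lambda x:cv2.resize(cv2.convertScaleAbs(x,alpha=1.5),(400,320),interpolation=cv2.INTER_CUBIC)
cv2.imwrite('pics/fin.png',np.hstack([r(a),r(b)]))
E
```

```text
t: 30.35
ee_pos: [570.9, 9.2, 84.7]
orientation: [-0.161, 3.137, -0.0]
ft_force: [-2.2, 0.3, 7.1]
width: 23.4
grasp_force: 30.0
t: 31.02
ee_pos: [570.5, 9.2, 205.9]
orientation: [0.161, -3.137, -0.0]
ft_force: [0.3, 0.3, 0.4]
width: 52.5
grasp_force: 0.0
t: 31.85
ee_pos: [541.6, 289.4, 204.5]
orientation: [-0.166, 3.137, 0.0]
ft_force: [0.1, -1.3, -0.1]
width: 52.4
grasp_force: 0.0
lid (array([0.2, 0.5]), array([149.9, 149.8]), 89.97)
```

View pics/fin.png

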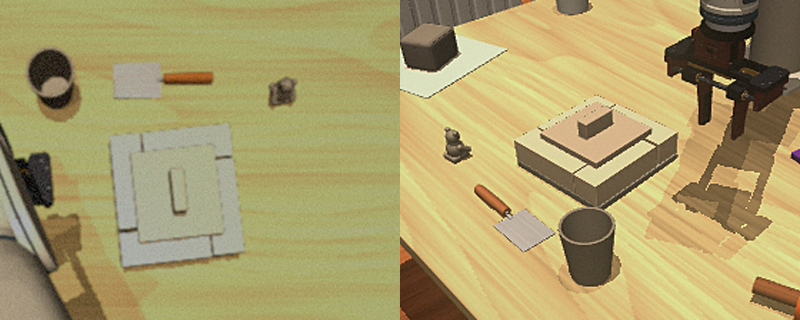

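The picture shows the closed ring with the lid centred and square on it at (178,192); it reads 0.5 mm off centre and 0.03° off square. The beaker (50,78), spatula (165,78) and bear (283,90) are undisturbed, and the gripper is clear.

```bash
python3 -c "
from workcell import close_job
print(close_job())"
```

```text
the job is handed in; nothing more can be done
None
```

The kiln is built and handed in at about 32 s of the 72 s allowed: by the top camera the three bricks lie within about 2 mm of their slots and the lid is 0.5 mm off centre and square, the pot stood mid-chamber when last seen before the lid went on, and the beaker, figure and spatula look undisturbed.

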